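Walk the heavy knock box home against its bracket

ROBOT

A 6-joint arm with a two-finger parallel gripper is mounted at the origin on a cart in front of the work surface, level with it; the furniture and walls round the work are solid. World frame = base frame: x ahead of the robot, y to its left, z up, the work surface at z = 0. Lengths are in m, angles in rad, forces in N, time in s.
With the tool pointing down it reaches from about 0.35 to 0.775 m from the base axis. Payload 5.5 kg.
Tool frame: the origin (TCP) lies on the centre line of the jaws, within the pads' length; the fingertips stand 11 mm ahead of it and the grasp point (between the pads) lies 8 mm behind it (env.tip_extent is the distance from the TCP to the fingertips, in m); z points along the fingers, y is the line along which they close (so a half turn about z gives the same grasp; the last joint's range is limited). The gripper opens to 85 mm and grips with 20 to 120 N. Pads are 22 mm wide; open, the fingers measure 114 mm over their backs; the gripper's body (76 mm by 85 mm) begins 54 mm behind the grasp point. The pads swing forward as they close: fully open they stand 13 mm farther back than shut.
Start: joints at [1.045, 0.313, 0.046, 1.304, 0, 1.431], TCP at [0.216, 0.533, 0.242] pointing down, gripper open.
Joint ranges: [-2.76, 2.76], [-0.86, 1.69], [-1.03, 1.26], [-2.2, 2.34], [-1.47, 1.5], [-3.14, 3.14]. Speed limits (rad/s): [2.57, 2.57, 3.14, 3.14, 3.14, 3.14].

INTERFACE

Orientations are given as a unit quaternion [w, x, y, z].
In Python, from workcell import env gives the robot as it stands.
- The arm moves only by the shell command python3 -m jog 'ROWS' [FORCE]. ROWS is JSON, a list of rows, each a list of 5 numbers: the gripper's target within -1 to 1 (shut at 1, half-way at 0, fully open at -1), then the shift along the tool's x, y, z in m, then the turn about the tool's z in degrees. In form: [[fingers, tx, ty, tz, turn], ...]. A call has 1 to 5 rows; each row shifts and turns the commanded pose from where the row before left it, along the tool's axes as they then stand; what a row does not reach is not made up. A row lasts 1/12 s, in which the tool goes at most 41.7 mm and 7.16 degrees, less where a joint would pass 70% of its speed; a pose out of reach is approached as far as the arm can. A call is refused whole if a number of a shift passes 0.0417 or a number of a turn 7.16, either way. A call with a gripper value outside its range is refused whole. The fingers move at their own pace and stop on an object; FORCE is the grip in N (left out, the last holds). Time passes only in rows, so rows that do not move let the fingers close. It gives the time, the measured TCP pose, the force, the opening and the grip force at its end, in the units of the state.
- env.get_state(): the state, without advancing time (a new reading comes with each control period).
- env.read_camera(name): name is "side" or "top" or "wrist"; returns a dict with "img" (384x512x3 uint8, red, green, blue), "fov_y" (degrees; the focal length in pixels is half the picture's height over the tangent of half this angle, whatever the lens; pixels are square), "cx", "cy" (the principal point, pixels), "T" (4x4, takes a point from camera to world coordinates). Camera axes: x right, y up, looking along -z (the intrinsics and any distortion apply to the point x, -y, -z); pixel columns grow to the right and rows downward; lengths in m; the calibration is good to about 2 mm. A picture is of the moment at which its call begins. There is no depth.
- env.hand_in(): hands the job in; it is judged then, once.
The state is a dict: "clock": time; "joint_pos": joint angles; "qvel": joint speeds; "tau": joint torques, N m; "tcp_pos": TCP position; "orientation": TCP orientation; "wrist_force": force on the tool from outside, world axes, zero at the start; "ft_torque": the same for the moment, N m; "finger_gap": finger opening in m; "grip_force": force on a finger pad.
Only numpy, scipy, OpenCV 4.12 (cv2) and the standard library are available. Lean on these libraries where they do the work, as an engineer would, in place of code of your own. Each camera call takes 0.05 s, during which the arm holds its last target. There are 200 camera calls.

TASK

Walk the heavy steel knock box across the counter, away from you, until its back rests flush and snug against the rubber-faced bar of the low parking bracket, roughly centred on the bar. It is too heavy to shove straight: push its near face close to the left and right ends in turn, with less than 22 newtons at any moment, never more than about 15 degrees askew to the bracket, and lean it gently on the sprung bar at the end. Do not lift or tip the box, and leave the things around it where they stand.

Things in the scene. Friction and masses are not known exactly. Their poses are not given: they have to be found in the camera images.
- knock_box: Open steel knock box, black rubber rod across its mouth: 105 mm deep (x, toward the bracket), 260 wide (y, left), 68 high, 4.4 kg +-6 %. Origin: on the counter under its middle. Upright outer faces from 8 to 68 mm height: near face at x = -52.5 mm, back face at +52.5. Stands on four 14 mm rubber feet at x = +-20, y = +-55 mm, 8 mm high.
- push_left (a point): Point to push on the box's near face, 115 mm left of its middle, 28 mm up. Pushed slowly (2 to 3 cm/s) here or at push_right, it slides with 7 to 15 N and turns about its far-end feet; its middle advances some 42 mm per radian, the pushed point 165 mm, circling outward 0.3 of that (it grips the finger). Bearing down takes more force. A straight push at the middle takes 22 to 30 N: too much.
- push_right (a point): The same point 115 mm right of the middle of the box's near face, 28 mm above the counter.
- dock: Low dark steel parking bracket fixed beyond the box: 220 mm wide (y, left), 65 deep (x, away from the robot, square to the bar), under 40 high. Origin: on the counter below the middle of the bar's front face with the bar set fully forward.
- bar (a point): Middle of the bar's rubber face if set fully forward, 24 mm up (face 210 mm wide, 14 to 34 mm up). The real bar is set 0 to 12 mm farther along the bracket's x; this is not reported: find it by feel. It stays parallel to the bracket's y and is sprung: gives 0.4 mm per newton for 7 mm, then is hard; on it the push rises above the sliding force by 2.5 N per mm.
- cup_a: White porcelain cup, 80 mm wide, 105 mm with handle, 58 mm high, standing left of the box; to be left alone. Origin: centre of its underside.
- pitcher: Small steel milk pitcher, 72 mm wide, 120 mm with handle and spout, 85 mm high, standing right of the box; to be left alone. Origin: centre of its underside.
- jar: Glass jar of sugar with a dark lid, 94 mm wide, 150 mm high, farther left; to be left alone. Origin: centre of its underside.
- brick: Silvery vacuum brick of coffee, 72 x 143 x 73 mm, to the right behind; to be left alone. Origin: centre of its underside.

How it is judged:
By the outcome, as a careful person would: the job done as asked, in the order asked, and still so for the second after the job is handed in, with the robot touching nothing.
It also fails if it takes over 72 s, if anything falls off the work surface, if the arm or the gripper's body presses on something with over 40 N, if the wrist force passes 120 N, or if a joint passes its speed limit or range.

## Working session

There is one attempt and no reset: what is moved stays moved. The work goes in short steps, Python scripts to look and compute and a shell command to move; the robot and the scene stay as the last step left them, time stands still between calls to the robot, and variables do not carry over. Pictures are saved under pics/ and viewed, at most 10 in all, crops included, and the job is handed in when it is done.

```bash
mkdir -p pics; ls; python3 - <<'E'
from workcell import env
import cv2
for n in ("top","side"):
    c=env.read_camera(n); print(n,c["fov_y"],c["cx"],c["cy"],c["T"].round(4).tolist(),[k for k in c])
    cv2.imwrite(f"pics/{n}0.png",cv2.resize(c["img"][:,:,::-1],None,fx=1.5,fy=1.5,interpolation=cv2.INTER_CUBIC))
print(env.get_state())
E
```

```text
pics
top 42.6294817204742 254.6237919098779 201.12826981737678 [[-0.0074, 0.9761, -0.2173, 0.2153], [-1.0, -0.0081, -0.0023, 0.0078], [-0.004, 0.2172, 0.9761, 1.5061], [0.0, 0.0, 0.0, 1.0]] ['img', 'fov_y', 'cx', 'cy', 'T']
side 47.568770445742395 256.38205339631355 188.15657302814537 [[0.9944, -0.0864, 0.0607, 0.6074], [0.1056, 0.8074, -0.5805, -0.7134], [0.0011, 0.5837, 0.812, 1.0919], [0.0, 0.0, 0.0, 1.0]] ['img', 'fov_y', 'cx', 'cy', 'T']
{'clock': 0.1, 'joint_pos': array([ 1.04543659e+00,  3.13937892e-01,  4.50879584e-02,  1.30360421e+00,
       -1.36411082e-05,  1.43120821e+00]), 'qvel': array([-0.00131175, -0.00183154,  0.00134453,  0.00102251, -0.0004933 ,
        0.0006606 ]), 'tau': array([ 4.40748190e-03, -4.81724381e+01,  2.99244905e+01,  1.27327011e-02,
       -1.48495650e-05,  9.77883161e-06]), 'tcp_pos': array([0.21614023, 0.53235389, 0.24148897]), 'orientation': array([-2.64093443e-04,  1.91691913e-01,  9.81454800e-01, -7.85739662e-04]), 'wrist_force': array([-0.42232888, -0.45514466, -0.45425495]), 'ft_torque': array([-0.03492506,  0.07520417, -0.00865957]), 'grip_force': 0.0, 'finger_gap': 0.08579807074471817}
```

View pics/top0.png

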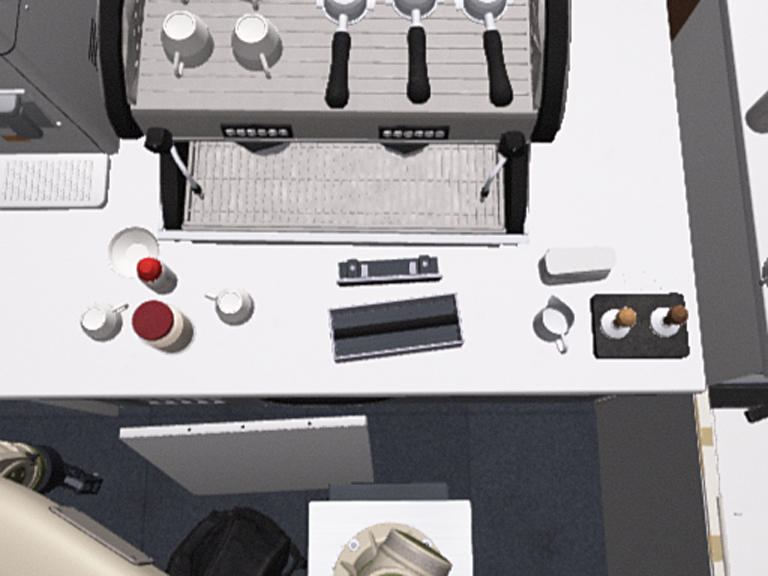

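View pics/side0.png

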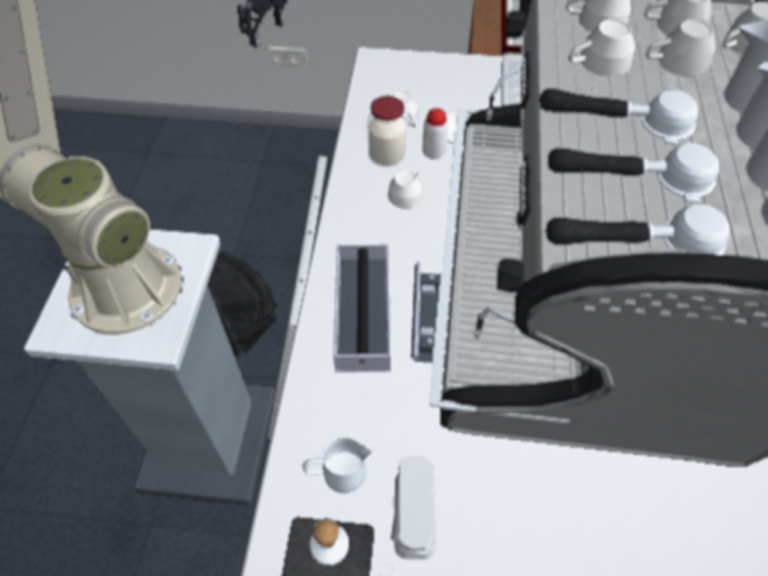

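The top view shows the box (rim corners about (330,310),(459,294),(463,345),(334,360) in the 1.5x picture) and the bracket at (337–441, 255–285). The box looks turned a few degrees relative to the bracket. Next I'll enlarge this area.

```bash
cat > h.py <<'E'
from workcell import env
import numpy as np, cv2
def px2w(c,u,v,z):
    f=c["img"].shape[0]/2/np.tan(np.radians(c["fov_y"])/2)
    d=c["T"][:3,:3]@np.array([(u-c["cx"])/f,-(v-c["cy"])/f,-1]); o=c["T"][:3,3]
    return o+d*(z-o[2])/d[2]
def w2px(c,p):
    f=c["img"].shape[0]/2/np.tan(np.radians(c["fov_y"])/2)
    q=c["T"][:3,:3].T@(np.array(p)-c["T"][:3,3])
    return c["cx"]+f*q[0]/-q[2], c["cy"]-f*q[1]/-q[2]
def st():
    s=env.get_state(); print(round(s["clock"],2),s["tcp_pos"].round(4),s["wrist_force"].round(1)); return s
E
python3 - <<'E'
from h import *
c=env.read_camera("top")
k=c["img"][160:250,210:320,::-1]
cv2.imwrite("pics/crop1.png",cv2.resize(k,None,fx=6.5,fy=6.5,interpolation=cv2.INTER_CUBIC))
E
```

```text
(no output)
```

View pics/crop1.png

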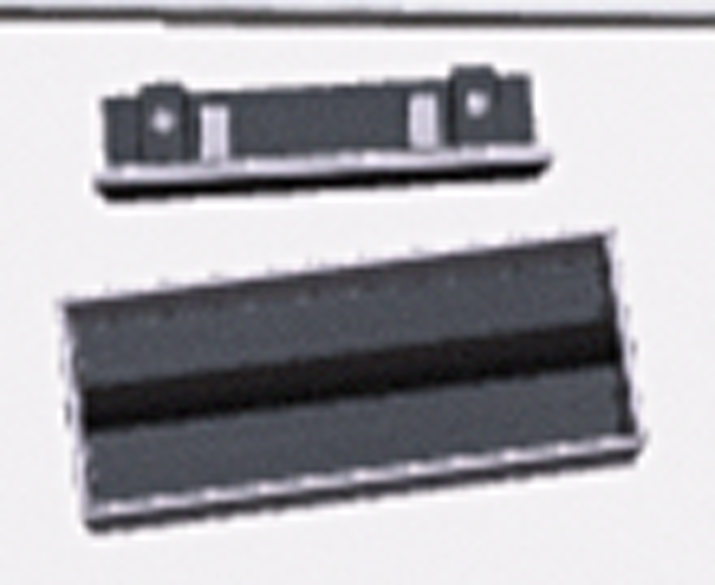

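Rim corners in the crop (6.5x, offset 210,160): back-left (62,302), back-right (614,233), front-right (645,440), front-left (88,514). The bar's front top edge runs from (97,184) to (550,163), and the plate's rear edge from (103,98) to (528,76).

```bash
python3 - <<'E'
from h import *
c=env.read_camera("top")
P=lambda u,v,z: px2w(c,210+u/6.5,160+v/6.5,z)[:2]
B=[P(*q,.068) for q in [(62,302),(614,233),(645,440),(88,514)]]
bl,br,fr,fl=B
for b in B: print(b.round(4))
yaw=lambda l,r: np.degrees(np.arctan2(-(l-r)[0],(l-r)[1]))
print("box c",np.mean(B,0).round(4),"yaw",yaw(bl,br),yaw(fl,fr),np.linalg.norm(bl-br),np.linalg.norm(fl-bl))
l,r=P(97,184,.034),P(550,163,.034); print("bar",l,r,(l+r)/2,yaw(l,r),np.linalg.norm(l-r))
l,r=P(103,98,.02),P(528,76,.02); print("plate",l,r,(l+r)/2,yaw(l,r),np.linalg.norm(l-r))
# other objects, 1.5x picture px
for n,u,v,z in [("cup",234,305,.058),("pitch",555,322,.085),("pitch handle",562,348,.06),("machine edge L",160,238,.03),("brick",580,265,.073)]:
    print(n,px2w(c,u/1.5,v/1.5,z).round(3))
E
```

```text
[0.52   0.1162]
[ 0.5504 -0.1384]
[ 0.4536 -0.1497]
[0.4217 0.1036]
box c [ 0.4864 -0.0171] yaw 6.818470158224753 7.175024449177251 0.2563886249624907 0.0990513921601461
bar [0.58425192 0.10257415] [ 0.59271184 -0.11250303] [ 0.58848188 -0.00496444] 2.252529063588495 0.2152435002761892
plate [0.63043539 0.10082655] [ 0.63968188 -0.10412701] [ 0.63505863 -0.00165023] 2.583149748486173 0.2051620280220922
cup [0.533 0.309 0.058]
pitch [ 0.488 -0.327  0.085]
pitch handle [ 0.44  -0.344  0.06 ]
machine edge L [0.684 0.474 0.03 ]
brick [ 0.607 -0.387  0.073]
```

Box centre is about (0.487,-0.017) with yaw 7.0°. The bar face is at about (0.588,-0.004) with yaw 2.4°. I'll align the closed fingers with the box and go above the spot behind its right end.

```bash
python3 -m jog '[[1,0,0,0,-5.8],[1,0,0,0,-5.8],[1,0,0,0,-5.8],[1,0,0,0,-5.8],[1,0,0,0,-5.8]]' 60
python3 -m jog '[[1,-0.024,-0.033,0,0],[1,-0.024,-0.033,0,0],[1,-0.024,-0.033,0,0],[1,-0.024,-0.033,0,0],[1,-0.024,-0.033,0,0]]'
python3 -m jog '[[1,0,-0.038,0,0],[1,0,-0.038,0,0],[1,0,-0.038,0,0],[1,0,-0.038,0,0],[1,0,-0.038,0,0]]'
python3 -m jog '[[1,0,-0.038,0,0],[1,0,-0.038,0,0],[1,0,-0.038,0,0],[1,0,-0.038,0,0],[1,0,-0.038,0,0]]'
python3 -m jog '[[1,0,-0.038,0,0],[1,0,-0.038,0,0],[1,0,-0.038,0,0],[1,0,-0.038,0,0],[1,0,0,0,0]]'
```

```text
clock: 0.62
tcp_pos: [0.2163, 0.5326, 0.242]
orientation: [-0.0, -0.063, 0.998, -0.0]
wrist_force: [0.6, -0.0, 0.1]
finger_gap: 0.0255
grip_force: 0.0
clock: 1.03
tcp_pos: [0.356, 0.3819, 0.2422]
orientation: [-0.0, -0.061, 0.998, -0.0]
wrist_force: [0.6, 0.3, 0.5]
finger_gap: 0.0002
grip_force: 0.0
clock: 1.45
tcp_pos: [0.3779, 0.193, 0.2422]
orientation: [0.0, -0.06, 0.998, -0.0]
wrist_force: [0.9, -0.0, -0.1]
finger_gap: -0.0002
grip_force: 0.0
clock: 1.87
tcp_pos: [0.4006, 0.0044, 0.2424]
orientation: [0.0, -0.06, 0.998, 0.0]
wrist_force: [1.1, -0.2, 0.2]
finger_gap: 0.0
grip_force: 0.0
clock: 2.28
tcp_pos: [0.4203, -0.1508, 0.2421]
orientation: [0.001, -0.057, 0.998, -0.002]
wrist_force: [0.6, -0.2, 0.3]
finger_gap: -0.0003
grip_force: 0.0
```

```bash
python3 -m jog '[[1,0.006,0.011,0.03,0],[1,0,0,0.036,0],[1,0,0,0.036,0],[1,0,0,0.036,0],[1,0,0,0.036,0]]' 
python3 -m jog '[[1,0,0,0.028,0],[1,0,0,0.008,0],[1,0,0,0,0]]'
python3 - <<'E'
from h import *
st()
a=env.read_camera("top")["img"][165:255,210:320,::-1]; b=env.read_camera("side")["img"][150:255,200:310,::-1]
z=lambda i:cv2.resize(i,(400,int(400*i.shape[0]/i.shape[1])),interpolation=cv2.INTER_CUBIC)
a,b=z(a),z(b); h=max(len(a),len(b)); pad=lambda i:np.vstack([i,np.zeros((h-len(i),400,3),np.uint8)])
cv2.imwrite("pics/p2.png",np.hstack([pad(a),pad(b)]))
E
```

```text
clock: 2.7
tcp_pos: [0.4117, -0.1341, 0.067]
orientation: [0.0, -0.06, 0.998, -0.0]
wrist_force: [0.7, -1.4, 0.0]
finger_gap: -0.0
grip_force: 0.0
clock: 2.95
tcp_pos: [0.4099, -0.1332, 0.0304]
orientation: [-0.002, -0.06, 0.998, 0.002]
wrist_force: [0.0, 0.0, -0.4]
finger_gap: -0.0004
grip_force: 0.0
2.95 [ 0.4099 -0.1332  0.0304] [ 0.   0.  -0.4]
```

View pics/p2.png

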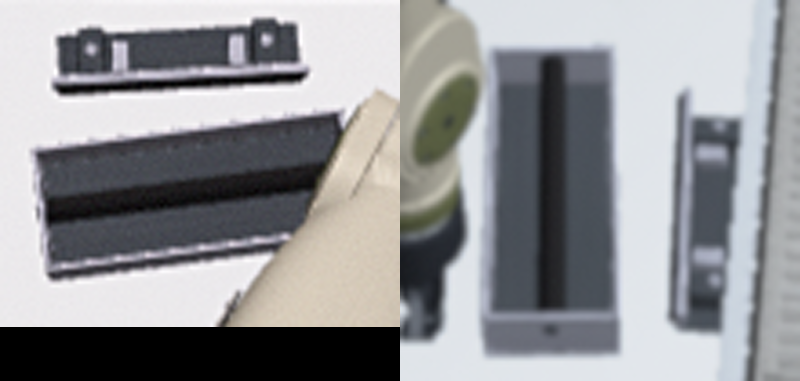

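The fingers stand upright just behind the box's right end, clear of it, and nothing has moved. Next I creep in to contact.

```bash
python3 -m jog '[[1,-0.004,-0.007,0,0],[1,-0.004,0,0,0],[1,-0.004,0,0,0],[1,-0.003,0,0,0],[1,-0.002,0,0,0]]' 
python3 -m jog '[[1,-0.002,0,0,0],[1,-0.002,0,0,0]]'
python3 -m jog '[[1,-0.002,0,0,0],[1,-0.002,0,0,0]]'
```

```text
clock: 3.47
tcp_pos: [0.4307, -0.1398, 0.0329]
orientation: [0.001, -0.06, 0.998, -0.0]
wrist_force: [0.3, -0.4, -0.5]
finger_gap: -0.0001
grip_force: 0.0
clock: 3.63
tcp_pos: [0.4338, -0.1389, 0.0324]
orientation: [-0.0, -0.06, 0.998, 0.0]
wrist_force: [0.7, 1.2, 0.8]
finger_gap: 0.0003
grip_force: 0.0
clock: 3.8
tcp_pos: [0.4376, -0.1384, 0.0322]
orientation: [-0.0, -0.06, 0.998, 0.0]
wrist_force: [-0.5, -0.3, -0.3]
finger_gap: -0.0
grip_force: 0.0
```

```bash
python3 -m jog '[[1,-0.002,0,0,0],[1,-0.002,-0.0004,0,-0.5]]' 
python3 -m jog '[[1,-0.002,-0.0006,0,-0.7],[1,-0.002,-0.0006,0,-0.7]]'
python3 -m jog '[[1,-0.002,-0.0006,0,-0.7],[1,-0.002,-0.0006,0,-0.7]]'
```

```text
clock: 3.97
tcp_pos: [0.4395, -0.1381, 0.0318]
orientation: [-0.002, -0.064, 0.998, 0.0]
wrist_force: [-10.3, -2.3, 4.7]
finger_gap: 0.0
grip_force: 0.0
clock: 4.13
tcp_pos: [0.4412, -0.1386, 0.0313]
orientation: [-0.005, -0.076, 0.997, 0.0]
wrist_force: [-11.6, -2.8, 5.5]
finger_gap: 0.0001
grip_force: 0.0
clock: 4.3
tcp_pos: [0.4455, -0.1396, 0.0313]
orientation: [-0.004, -0.088, 0.996, 0.0]
wrist_force: [-11.0, -4.1, 4.5]
finger_gap: -0.0001
grip_force: 0.0
```

```bash
python3 -m jog '[[1,-0.0022,-0.0006,-0.0005,-0.5],[1,-0.0022,-0.0006,-0.0005,-0.6],[1,-0.0022,-0.0006,-0.0003,-0.7]]' 
python3 -m jog '[[1,-0.0022,-0.0006,0,-0.7],[1,-0.0022,-0.0006,0,-0.7],[1,-0.0022,-0.0006,0,-0.7]]'
```

```text
clock: 4.55
tcp_pos: [0.4525, -0.1398, 0.032]
orientation: [-0.004, -0.104, 0.995, 0.001]
wrist_force: [-8.1, -3.2, -3.2]
finger_gap: -0.0001
grip_force: 0.0
clock: 4.8
tcp_pos: [0.4593, -0.1406, 0.032]
orientation: [-0.004, -0.122, 0.992, 0.0]
wrist_force: [-9.1, -5.3, -1.0]
finger_gap: 0.0
grip_force: 0.0
```

```bash
python3 -m jog '[[1,0.012,0.001,0,0],[1,0.002,0.037,0,0],[1,0,0.038,0,0],[1,0,0.038,0,0],[1,0,0.038,0,0]]'
python3 -m jog '[[1,0,0.038,0,0],[1,0,0.038,0,0],[1,-0.004,0.002,0,0],[1,-0.003,0,0,0]]'
python3 -m jog '[[1,-0.002,0,0,0],[1,-0.002,0,0,0]]'
python3 -m jog '[[1,-0.001,0,0,0],[1,0,0,0,0]]'
```

```text
clock: 5.22
tcp_pos: [0.4124, 0.0046, 0.0336]
orientation: [0.0, -0.122, 0.993, 0.0]
wrist_force: [0.7, 0.1, 0.1]
finger_gap: -0.0002
grip_force: 0.0
clock: 5.55
tcp_pos: [0.4001, 0.0828, 0.0336]
orientation: [-0.0, -0.125, 0.992, 0.0]
wrist_force: [0.8, -0.4, 0.4]
finger_gap: 0.0001
grip_force: 0.0
clock: 5.72
tcp_pos: [0.4033, 0.081, 0.0332]
orientation: [-0.002, -0.122, 0.992, -0.0]
wrist_force: [-7.3, -1.7, 3.7]
finger_gap: 0.0001
grip_force: 0.0
clock: 5.88
tcp_pos: [0.4033, 0.0806, 0.0327]
orientation: [-0.003, -0.121, 0.993, 0.0]
wrist_force: [-6.9, -0.6, 3.5]
finger_gap: -0.0003
grip_force: 0.0
```

```bash
python3 -m jog '[[1,-0.0022,0.0004,-0.0008,0.5],[1,-0.0022,0.0006,-0.0005,0.7],[1,-0.0022,0.0006,-0.0003,0.75]]'
python3 -m jog '[[1,-0.0022,0.0006,0,0.75],[1,-0.0022,0.0006,0,0.75],[1,-0.0022,0.0006,0,0.75]]'
python3 -m jog '[[1,-0.0022,0.0006,0,0.75],[1,-0.0022,0.0006,0,0.75],[1,-0.0022,0.0006,0,0.75]]'
python3 -m jog '[[1,-0.0022,0.0006,0,0.75],[1,-0.0022,0.0006,0,0.75],[1,-0.0022,0.0006,0,0.75],[1,-0.0022,0.0006,0,0.75]]'
```

```text
clock: 6.13
tcp_pos: [0.407, 0.0834, 0.0332]
orientation: [-0.005, -0.104, 0.995, 0.0]
wrist_force: [-8.3, -0.4, -3.7]
finger_gap: 0.0
grip_force: 0.0
clock: 6.38
tcp_pos: [0.4123, 0.0867, 0.0332]
orientation: [-0.006, -0.084, 0.996, 0.001]
wrist_force: [-12.3, 1.4, 1.3]
finger_gap: -0.0
grip_force: 0.0
clock: 6.63
tcp_pos: [0.4179, 0.0899, 0.0332]
orientation: [-0.006, -0.065, 0.998, 0.001]
wrist_force: [-13.2, 2.1, 3.7]
finger_gap: -0.0004
grip_force: 0.0
clock: 6.97
tcp_pos: [0.4263, 0.0935, 0.0331]
orientation: [-0.006, -0.039, 0.999, 0.001]
wrist_force: [-12.2, 3.6, 3.8]
finger_gap: -0.0002
grip_force: 0.0
```

```bash
python3 -m jog '[[1,0.012,-0.001,0,0],[1,0.002,-0.037,0,0],[1,0,-0.038,0,0],[1,0,-0.038,0,0],[1,0,-0.038,0,0]]'
python3 - <<'E'
from h import *
st()
c=env.read_camera("top"); a=c["img"][160:250,210:320,::-1]
cv2.imwrite("pics/p3.png",cv2.resize(a,None,fx=6.5,fy=6.5,interpolation=cv2.INTER_CUBIC))
E
python3 -m jog '[[1,0,-0.038,0,0],[1,0,-0.038,0,0],[1,-0.004,-0.002,0,0],[1,-0.003,0,0,0]]'
python3 -m jog '[[1,-0.002,0,0,0],[1,-0.002,0,0,0]]'
python3 -m jog '[[1,-0.002,0,0,0],[1,0,0,0,0]]'
```

```text
clock: 7.38
tcp_pos: [0.4313, -0.0615, 0.0353]
orientation: [0.001, -0.04, 0.999, -0.0]
wrist_force: [1.0, 0.4, 0.4]
finger_gap: 0.0001
grip_force: 0.0
7.38 [ 0.4313 -0.0615  0.0353] [1.  0.4 0.4]
clock: 7.77
tcp_pos: [0.4449, -0.1393, 0.0353]
orientation: [0.001, -0.037, 0.999, -0.0]
wrist_force: [-0.6, 0.3, -0.5]
finger_gap: -0.0
grip_force: 0.0
clock: 7.93
tcp_pos: [0.4454, -0.1347, 0.0344]
orientation: [-0.003, -0.04, 0.999, 0.0]
wrist_force: [-10.6, -2.7, 3.0]
finger_gap: -0.0001
grip_force: 0.0
clock: 8.1
tcp_pos: [0.4455, -0.1328, 0.0338]
orientation: [-0.005, -0.041, 0.999, 0.001]
wrist_force: [-9.4, -2.5, 1.8]
finger_gap: 0.0001
grip_force: 0.0
```

View pics/p3.png

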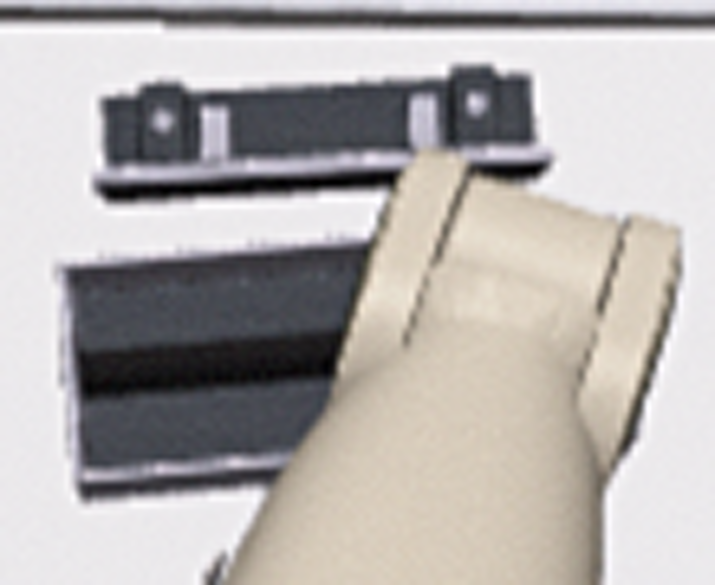

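Picture: the box's left rim corners are now at (58,267) and (80,480). The box has moved forward about 12 mm, drifted slightly left toward centre, and sits at yaw about 4.8°. Next is another right stroke.

```bash
python3 -m jog '[[1,-0.0022,-0.0004,-0.0006,-0.6],[1,-0.0022,-0.0006,-0.0004,-0.75],[1,-0.0022,-0.0006,-0.0002,-0.75]]'
python3 -m jog '[[1,-0.0022,-0.0006,0,-0.75],[1,-0.0022,-0.0006,0,-0.75],[1,-0.0022,-0.0006,0,-0.75]]'
python3 -m jog '[[1,-0.0022,-0.0006,0,-0.75],[1,-0.0022,-0.0006,0,-0.75],[1,-0.0022,-0.0006,0,-0.75]]'
python3 -m jog '[[1,-0.0022,-0.0006,0,-0.75],[1,-0.0022,-0.0006,0,-0.75],[1,0,0,0,0]]'
```

```text
clock: 8.35
tcp_pos: [0.4517, -0.1334, 0.0345]
orientation: [-0.005, -0.06, 0.998, 0.001]
wrist_force: [-8.7, -3.5, -2.8]
finger_gap: -0.0
grip_force: 0.0
clock: 8.6
tcp_pos: [0.4585, -0.1348, 0.0345]
orientation: [-0.005, -0.079, 0.997, 0.001]
wrist_force: [-10.3, -4.7, -1.6]
finger_gap: 0.0001
grip_force: 0.0
clock: 8.85
tcp_pos: [0.4655, -0.1356, 0.0346]
orientation: [-0.005, -0.099, 0.995, 0.001]
wrist_force: [-10.4, -4.6, -1.1]
finger_gap: 0.0001
grip_force: 0.0
clock: 9.1
tcp_pos: [0.4708, -0.136, 0.0349]
orientation: [-0.004, -0.112, 0.994, 0.001]
wrist_force: [-9.0, -3.2, 1.9]
finger_gap: -0.0001
grip_force: 0.0
```

```bash
python3 -m jog '[[1,0.012,0.001,0,0],[1,0.002,0.037,0.001,0],[1,0,0.038,0.001,0],[1,0,0.038,0.001,0],[1,0,0.038,0,0]]'
python3 -m jog '[[1,0,0.038,0,0],[1,0,0.038,0,0],[1,-0.002,0.003,0,0],[1,-0.002,0,0,0]]'
python3 -m jog '[[1,-0.002,0,0,0],[1,-0.002,0,0,0]]'
python3 -m jog '[[1,-0.001,0,0,0],[1,-0.001,0,0,0]]'
```

```text
clock: 9.52
tcp_pos: [0.4263, 0.01, 0.0331]
orientation: [-0.0, -0.111, 0.994, 0.0]
wrist_force: [0.5, 0.9, 0.7]
finger_gap: 0.0003
grip_force: 0.0
clock: 9.85
tcp_pos: [0.4125, 0.0885, 0.0333]
orientation: [-0.0, -0.114, 0.993, 0.0]
wrist_force: [0.4, -0.4, -0.1]
finger_gap: 0.0001
grip_force: 0.0
clock: 10.02
tcp_pos: [0.4166, 0.086, 0.033]
orientation: [-0.002, -0.111, 0.994, -0.0]
wrist_force: [-7.5, -0.9, 3.2]
finger_gap: -0.0004
grip_force: 0.0
clock: 10.18
tcp_pos: [0.4166, 0.0854, 0.0323]
orientation: [-0.004, -0.11, 0.994, 0.0]
wrist_force: [-9.6, -1.6, 4.0]
finger_gap: -0.0
grip_force: 0.0
```

```bash
python3 -m jog '[[1,-0.0022,0.0005,-0.0008,0.5],[1,-0.0022,0.0006,-0.0005,0.7],[1,-0.0022,0.0006,-0.0003,0.75]]'
python3 -m jog '[[1,-0.0022,0.0006,0,0.75],[1,-0.0022,0.0006,0,0.75],[1,-0.0022,0.0006,0,0.75],[1,-0.0022,0.0006,0,0.75],[1,-0.0022,0.0006,0,0.75]]'
python3 -m jog '[[1,-0.0022,0.0006,0,0.75],[1,-0.0022,0.0006,0,0.75],[1,-0.0022,0.0006,0,0.75],[1,-0.0022,0.0006,0,0.75],[1,-0.0022,0.0006,0,0.75]]'
python3 -m jog '[[1,-0.0022,0.0006,0,0.75],[1,-0.0022,0.0006,0,0.75],[1,-0.0022,0.0006,0,0.75],[1,-0.0022,0.0006,0,0.75]]'
```

```text
clock: 10.43
tcp_pos: [0.4213, 0.0883, 0.033]
orientation: [-0.005, -0.092, 0.996, 0.0]
wrist_force: [-8.9, -0.1, -2.7]
finger_gap: -0.0001
grip_force: 0.0
clock: 10.85
tcp_pos: [0.4305, 0.0936, 0.0329]
orientation: [-0.006, -0.06, 0.998, 0.001]
wrist_force: [-12.0, 1.7, 2.0]
finger_gap: -0.0
grip_force: 0.0
clock: 11.27
tcp_pos: [0.4413, 0.0979, 0.0329]
orientation: [-0.006, -0.028, 1.0, 0.001]
wrist_force: [-10.9, 3.2, 0.7]
finger_gap: -0.0001
grip_force: 0.0
clock: 11.6
tcp_pos: [0.4502, 0.1005, 0.0329]
orientation: [-0.006, -0.001, 1.0, 0.001]
wrist_force: [-10.6, 1.8, 0.5]
finger_gap: -0.0002
grip_force: 0.0
```

```bash
python3 -m jog '[[1,0.010,-0.001,0,-0.5],[1,0.002,-0.037,0,-0.5],[1,0,-0.038,0,-0.5],[1,0,-0.038,0,0],[1,0,-0.038,0,0]]'
python3 -m jog '[[1,0,-0.038,0,0],[1,0,-0.038,0,0],[1,-0.002,-0.002,0,0],[1,-0.002,0,0,0]]'
python3 -m jog '[[1,-0.002,0,0,0],[1,-0.002,0,0,0]]'
python3 -m jog '[[1,-0.002,0,0,0],[1,-0.001,0,0,0]]'
```

```text
clock: 12.02
tcp_pos: [0.4479, -0.0535, 0.0354]
orientation: [0.001, -0.015, 1.0, -0.0]
wrist_force: [0.4, 0.6, 0.3]
finger_gap: 0.0
grip_force: 0.0
clock: 12.35
tcp_pos: [0.4521, -0.1325, 0.0347]
orientation: [-0.001, -0.012, 1.0, -0.001]
wrist_force: [-8.4, 0.6, 1.8]
finger_gap: -0.0
grip_force: 0.0
clock: 12.52
tcp_pos: [0.4532, -0.1298, 0.0338]
orientation: [-0.004, -0.013, 1.0, -0.0]
wrist_force: [-11.2, -2.0, 1.8]
finger_gap: 0.0002
grip_force: 0.0
clock: 12.68
tcp_pos: [0.4562, -0.1292, 0.0336]
orientation: [-0.004, -0.014, 1.0, -0.0]
wrist_force: [-12.1, -3.0, 2.8]
finger_gap: -0.0003
grip_force: 0.0
```

```bash
python3 - <<'E'
from h import *
st()
c=env.read_camera("top"); a=c["img"][160:250,210:320,::-1]
cv2.imwrite("pics/p4.png",cv2.resize(a,None,fx=6.5,fy=6.5,interpolation=cv2.INTER_CUBIC))
E
```

```text
12.68 [ 0.4562 -0.1292  0.0336] [-12.1  -3.    2.8]
```

View pics/p4.png

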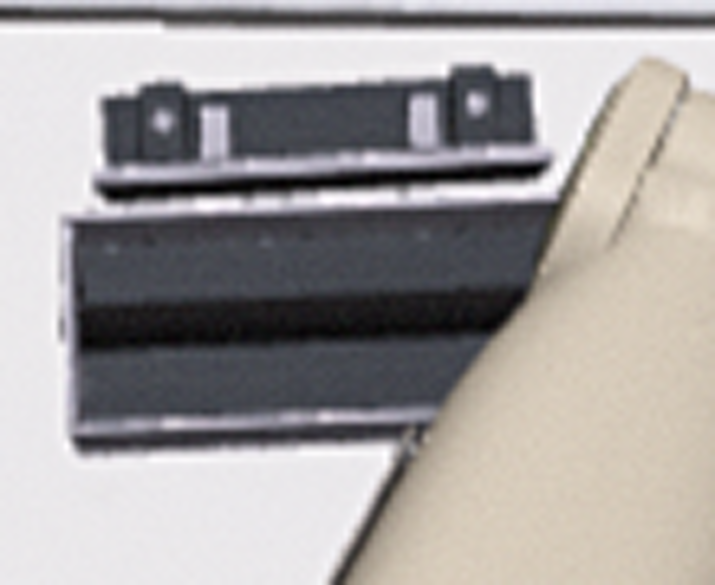

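```bash
python3 - <<'E'
from h import *
c=env.read_camera("top")
P=lambda u,v,z: px2w(c,210+u/6.5,160+v/6.5,z)[:2]
bl,fl,m=P(64,218,.068),P(72,430,.068),P(540,203,.068)
d=(bl-m)/np.linalg.norm(bl-m); yaw=np.degrees(np.arctan2(-d[0],d[1])); print(bl,fl,m,"yaw",yaw)
y=np.radians(yaw); R=np.array([[np.cos(y),-np.sin(y)],[np.sin(y),np.cos(y)]])
C=(bl+fl)/2-R@[0,.1285]; print("centre",C)
t=np.radians(2.4); D=np.array([[np.cos(t),-np.sin(t)],[np.sin(t),np.cos(t)]])
print("in dock (bar face mid)",D.T@(C-[.5885,-.004])+[.0525,0])
E
```

```text
[0.55966015 0.11555445] [0.46032827 0.11112181] [ 0.56494492 -0.10462159] yaw 1.3749753950581083
centre [ 0.51307764 -0.01512487]
in dock (bar face mid) [-0.02332206 -0.00795675]
```

Box lateral offset is about -8 mm (too far right), with roughly 23 mm still to go. For this right stroke I'll leave out the outward component so the grip draws the box slightly left.

```bash
python3 -m jog '[[1,-0.0022,0,-0.0006,-0.6],[1,-0.0022,0.0002,-0.0004,-0.75],[1,-0.0022,0.0002,-0.0002,-0.75]]'
python3 -m jog '[[1,-0.0022,0.0002,0,-0.75],[1,-0.0022,0.0002,0,-0.75],[1,-0.0022,0.0002,0,-0.75]]'
python3 -m jog '[[1,-0.0022,0.0002,0,-0.75],[1,-0.0022,0.0002,0,-0.75]]'
```

```text
clock: 13.03
tcp_pos: [0.4626, -0.1285, 0.0345]
orientation: [-0.005, -0.033, 0.999, -0.0]
wrist_force: [-10.2, -4.7, -1.6]
finger_gap: 0.0001
grip_force: 0.0
clock: 13.28
tcp_pos: [0.469, -0.1278, 0.0346]
orientation: [-0.005, -0.052, 0.999, -0.0]
wrist_force: [-12.2, -6.6, -0.2]
finger_gap: -0.0001
grip_force: 0.0
clock: 13.45
tcp_pos: [0.4734, -0.127, 0.0346]
orientation: [-0.005, -0.065, 0.998, -0.0]
wrist_force: [-12.6, -6.8, -1.4]
finger_gap: 0.0001
grip_force: 0.0
```

```bash
python3 -m jog '[[1,-0.002,0.0002,0,-0.7],[1,-0.002,0.0002,0,-0.7]]'
python3 -m jog '[[1,0.012,0.001,0,0],[1,0.002,0.037,0.001,0],[1,0,0.038,0.001,0],[1,0,0.038,0,0],[1,0,0.038,0,0]]'
python3 -m jog '[[1,0,0.038,0,0],[1,0,0.036,0,0],[1,-0.002,0,0,0],[1,-0.002,0,0,0]]'
python3 -m jog '[[1,-0.002,0,0,0],[1,-0.002,0,0,0]]'
python3 -m jog '[[1,-0.001,0,0,0],[1,-0.001,0,0,0]]'
```

```text
clock: 13.62
tcp_pos: [0.4762, -0.1263, 0.0346]
orientation: [-0.006, -0.077, 0.997, -0.001]
wrist_force: [-16.4, -6.5, 2.6]
finger_gap: 0.0002
grip_force: 0.0
clock: 14.03
tcp_pos: [0.4447, 0.0231, 0.0344]
orientation: [0.001, -0.077, 0.997, -0.0]
wrist_force: [-0.0, -0.0, -0.2]
finger_gap: -0.0003
grip_force: 0.0
clock: 14.37
tcp_pos: [0.4371, 0.0978, 0.0344]
orientation: [0.001, -0.08, 0.997, -0.0]
wrist_force: [0.8, 0.0, -0.2]
finger_gap: 0.0005
grip_force: 0.0
clock: 14.53
tcp_pos: [0.4391, 0.0961, 0.0337]
orientation: [-0.002, -0.078, 0.997, -0.0]
wrist_force: [-10.1, -1.3, 3.8]
finger_gap: 0.0
grip_force: 0.0
clock: 14.7
tcp_pos: [0.4392, 0.0959, 0.033]
orientation: [-0.004, -0.077, 0.997, -0.0]
wrist_force: [-10.0, -0.2, 4.0]
finger_gap: -0.0001
grip_force: 0.0
```

```bash
python3 -m jog '[[1,-0.0022,0.0006,-0.0008,0.5],[1,-0.0022,0.0008,-0.0005,0.7],[1,-0.0022,0.0008,-0.0003,0.75]]'
python3 -m jog '[[1,-0.0022,0.0008,0,0.75],[1,-0.0022,0.0008,0,0.75],[1,-0.0022,0.0008,0,0.75]]'
python3 -m jog '[[1,-0.0022,0.0008,0,0.75],[1,-0.0022,0.0008,0,0.75],[1,-0.0022,0.0008,0,0.75]]'
```

```text
clock: 14.95
tcp_pos: [0.4448, 0.0988, 0.0339]
orientation: [-0.005, -0.06, 0.998, -0.0]
wrist_force: [-8.0, -0.5, -2.8]
finger_gap: -0.0001
grip_force: 0.0
clock: 15.2
tcp_pos: [0.4507, 0.102, 0.0338]
orientation: [-0.005, -0.04, 0.999, -0.0]
wrist_force: [-8.9, -1.2, 0.1]
finger_gap: -0.0
grip_force: 0.0
clock: 15.45
tcp_pos: [0.457, 0.105, 0.0338]
orientation: [-0.005, -0.021, 1.0, 0.0]
wrist_force: [-9.4, 0.9, -0.2]
finger_gap: 0.0
grip_force: 0.0
```

```bash
python3 -m jog '[[1,-0.0022,0.0008,0,0.75]]'; python3 -m jog '[[1,-0.0022,0.0008,0,0.75]]'
```

```text
clock: 15.53
tcp_pos: [0.4591, 0.106, 0.0338]
orientation: [-0.005, -0.014, 1.0, 0.0]
wrist_force: [-11.2, 1.6, 0.6]
finger_gap: 0.0002
grip_force: 0.0
clock: 15.62
tcp_pos: [0.4613, 0.1069, 0.0338]
orientation: [-0.005, -0.008, 1.0, 0.0]
wrist_force: [-10.4, 1.4, 0.6]
finger_gap: -0.0002
grip_force: 0.0
```

```bash
python3 -m jog '[[1,-0.002,0.0006,0,0.7]]'; python3 -m jog '[[1,-0.002,0.0006,0,0.7]]';python3 -m jog '[[1,-0.002,0.0006,0,0.7]]'
python3 -m jog '[[1,0.010,-0.001,0,-0.5],[1,0.002,-0.037,0,-0.5],[1,0,-0.038,0,0],[1,0,-0.038,0,0],[1,0,-0.038,0,0]]'
python3 -m jog '[[1,0,-0.038,0,0],[1,0,-0.036,0,0],[1,0,0,0,0]]'
python3 -m jog '[[1,-0.002,0,0,0],[1,-0.001,0,0,0]]'
python3 -m jog '[[1,-0.001,0,0,0],[1,-0.001,0,0,0]]'
python3 - <<'E'
from h import *
st()
c=env.read_camera("top"); a=c["img"][160:250,210:320,::-1]
cv2.imwrite("pics/p5.png",cv2.resize(a,None,fx=6.5,fy=6.5,interpolation=cv2.INTER_CUBIC))
E
```

```text
clock: 15.7
tcp_pos: [0.4633, 0.1076, 0.0338]
orientation: [-0.005, -0.002, 1.0, 0.0]
wrist_force: [-10.5, 2.1, -0.0]
finger_gap: 0.0002
grip_force: 0.0
clock: 15.78
tcp_pos: [0.4646, 0.1082, 0.0338]
orientation: [-0.006, 0.004, 1.0, 0.0]
wrist_force: [-14.8, 1.7, 4.0]
finger_gap: 0.0003
grip_force: 0.0
clock: 15.87
tcp_pos: [0.4654, 0.1087, 0.0337]
orientation: [-0.007, 0.011, 1.0, -0.0]
wrist_force: [-17.7, 1.0, 6.3]
finger_gap: 0.0001
grip_force: 0.0
clock: 16.28
tcp_pos: [0.4602, -0.0445, 0.0361]
orientation: [0.001, 0.001, 1.0, -0.0]
wrist_force: [0.8, -0.9, -0.0]
finger_gap: -0.0002
grip_force: 0.0
clock: 16.53
tcp_pos: [0.4616, -0.1236, 0.0366]
orientation: [0.002, 0.005, 1.0, -0.002]
wrist_force: [0.7, -0.6, 0.8]
finger_gap: 0.0006
grip_force: 0.0
clock: 16.7
tcp_pos: [0.4627, -0.1165, 0.0358]
orientation: [0.0, 0.002, 1.0, 0.0]
wrist_force: [-0.7, 0.9, 0.4]
finger_gap: 0.0001
grip_force: 0.0
clock: 16.87
tcp_pos: [0.4631, -0.1142, 0.0353]
orientation: [-0.002, -0.0, 1.0, 0.0]
wrist_force: [-7.3, -1.2, 2.8]
finger_gap: -0.0001
grip_force: 0.0
16.87 [ 0.4631 -0.1142  0.0353] [-7.3 -1.2  2.8]
```

View pics/p5.png

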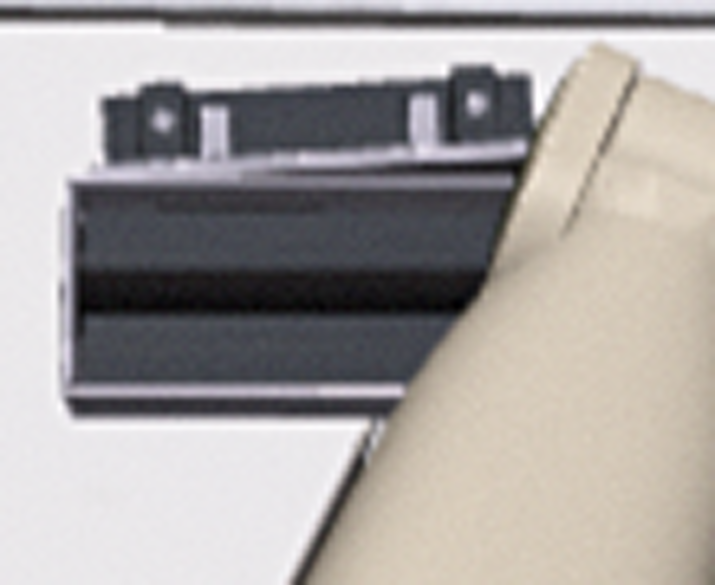

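Force rose to 17.7 N over 1 mm, so the left end of the box has met the bar. In the picture its left rim corners are at (68,182) and (66,392), yaw about -0.3° (about -2.5° relative to the bracket). I'll move the right finger back out to the end and push right with care.

```bash
python3 -m jog '[[1,0.006,-0.002,0.001,0],[1,0.002,-0.014,0,0],[1,-0.003,0,0,0],[1,-0.003,0,0,0],[1,-0.002,0,0,0]]'
python3 -m jog '[[1,-0.002,0.0004,-0.0004,-0.4],[1,-0.002,0.0004,0,-0.6]]'
python3 -m jog '[[1,-0.002,0.0006,0,-0.6]]'
python3 -m jog '[[1,-0.002,0.0006,0,-0.6]]'
python3 -m jog '[[1,-0.002,0.0006,0,-0.6]]'
```

```text
clock: 17.33
tcp_pos: [0.4631, -0.1303, 0.0344]
orientation: [-0.002, -0.0, 1.0, 0.0]
wrist_force: [-10.5, -1.2, 5.1]
finger_gap: -0.0002
grip_force: 0.0
clock: 17.5
tcp_pos: [0.4651, -0.1292, 0.0341]
orientation: [-0.004, -0.009, 1.0, 0.0]
wrist_force: [-10.7, -3.2, 2.2]
finger_gap: -0.0004
grip_force: 0.0
clock: 17.58
tcp_pos: [0.4667, -0.1285, 0.034]
orientation: [-0.004, -0.014, 1.0, 0.0]
wrist_force: [-12.2, -2.2, 1.8]
finger_gap: 0.0001
grip_force: 0.0
clock: 17.67
tcp_pos: [0.4684, -0.1277, 0.0338]
orientation: [-0.005, -0.019, 1.0, 0.0]
wrist_force: [-10.0, -2.6, 1.3]
finger_gap: -0.0003
grip_force: 0.0
clock: 17.75
tcp_pos: [0.4703, -0.127, 0.0337]
orientation: [-0.005, -0.025, 1.0, 0.0]
wrist_force: [-10.5, -2.7, 1.4]
finger_gap: -0.0002
grip_force: 0.0
```

```bash
python3 -m jog '[[1,-0.0018,0.0006,-0.0003,-0.5]]'
python3 -m jog '[[1,-0.0018,0.0006,-0.0003,-0.5]]'
```

```text
clock: 17.83
tcp_pos: [0.4721, -0.1263, 0.0339]
orientation: [-0.005, -0.029, 1.0, 0.001]
wrist_force: [-9.5, -3.0, -1.9]
finger_gap: -0.0001
grip_force: 0.0
clock: 17.92
tcp_pos: [0.4738, -0.1256, 0.0341]
orientation: [-0.005, -0.033, 0.999, 0.001]
wrist_force: [-10.1, -4.0, -1.3]
finger_gap: 0.0002
grip_force: 0.0
```

```bash
python3 -m jog '[[1,-0.0015,0.0004,0,-0.4]]'
```

```text
clock: 18.0
tcp_pos: [0.4749, -0.1253, 0.0341]
orientation: [-0.005, -0.037, 0.999, 0.0]
wrist_force: [-14.0, -6.5, 1.9]
finger_gap: -0.0001
grip_force: 0.0
```

```bash
python3 -m jog '[[1,-0.0015,0.0004,0,-0.4]]'
```

```text
clock: 18.08
tcp_pos: [0.4755, -0.1247, 0.034]
orientation: [-0.006, -0.04, 0.999, 0.0]
wrist_force: [-17.4, -5.9, 4.3]
finger_gap: 0.0002
grip_force: 0.0
```

```bash
python3 -m jog '[[1,0.012,0.001,0,0.5],[1,0,0.037,0.001,0],[1,0,0.038,0,0],[1,0,0.038,0,0],[1,0,0.038,0,0]]'
python3 -m jog '[[1,0,0.038,0,0],[1,0,0.036,0,0],[1,-0.002,0,0,0],[1,-0.003,0,0,0]]'
python3 -m jog '[[1,-0.002,0,0,0],[1,-0.002,0,0,0]]'
python3 -m jog '[[1,-0.001,0,0,0],[1,-0.001,0,0,0]]'
```

```text
clock: 18.5
tcp_pos: [0.4585, 0.0267, 0.0349]
orientation: [0.001, -0.036, 0.999, 0.0]
wrist_force: [0.7, -0.5, 0.1]
finger_gap: -0.0005
grip_force: 0.0
clock: 18.83
tcp_pos: [0.4577, 0.1015, 0.0349]
orientation: [0.0, -0.039, 0.999, 0.0]
wrist_force: [0.1, -0.3, 0.1]
finger_gap: 0.0001
grip_force: 0.0
clock: 19.0
tcp_pos: [0.4586, 0.0989, 0.0339]
orientation: [-0.004, -0.036, 0.999, 0.0]
wrist_force: [-11.5, 1.3, 3.4]
finger_gap: -0.0002
grip_force: 0.0
clock: 19.17
tcp_pos: [0.4592, 0.0983, 0.0333]
orientation: [-0.005, -0.035, 0.999, 0.0]
wrist_force: [-10.8, 0.7, 3.1]
finger_gap: -0.0
grip_force: 0.0
```

```bash
python3 -m jog '[[1,-0.0018,0.0007,-0.0006,0.4],[1,-0.0018,0.0007,-0.0003,0.6]]'
python3 -m jog '[[1,-0.0018,0.0007,0,0.6]]'
python3 -m jog '[[1,-0.0015,0.0006,0,0.5]]'
```

```text
clock: 19.33
tcp_pos: [0.4625, 0.0996, 0.0337]
orientation: [-0.005, -0.026, 1.0, 0.0]
wrist_force: [-8.8, 0.8, -3.2]
finger_gap: -0.0003
grip_force: 0.0
clock: 19.42
tcp_pos: [0.464, 0.1004, 0.0336]
orientation: [-0.005, -0.02, 1.0, 0.0]
wrist_force: [-12.5, 0.5, 0.4]
finger_gap: -0.0
grip_force: 0.0
clock: 19.5
tcp_pos: [0.4646, 0.1008, 0.0335]
orientation: [-0.006, -0.016, 1.0, -0.0]
wrist_force: [-14.1, -2.1, 4.5]
finger_gap: 0.0002
grip_force: 0.0
```

```bash
python3 -m jog '[[1,-0.0015,0.0006,0,0.5]]'
```

```text
clock: 19.58
tcp_pos: [0.4652, 0.1012, 0.0335]
orientation: [-0.007, -0.012, 1.0, -0.001]
wrist_force: [-16.8, -1.4, 5.9]
finger_gap: -0.0006
grip_force: 0.0
```

```bash
python3 -m jog '[[1,-0.0013,0.0004,0,0.4]]'
```

```text
clock: 19.67
tcp_pos: [0.4658, 0.1016, 0.0335]
orientation: [-0.008, -0.008, 1.0, -0.001]
wrist_force: [-18.1, -0.4, 5.3]
finger_gap: 0.0001
grip_force: 0.0
```

```bash
python3 -m jog '[[1,0.010,-0.001,0,-0.4],[1,0,-0.037,0.001,-0.4],[1,0,-0.038,0,0],[1,0,-0.038,0,0],[1,0,-0.038,0,0]]'
python3 -m jog '[[1,0,-0.038,0,0],[1,0,-0.036,0,0],[1,0,-0.005,0,0],[1,-0.001,0,0,0]]'
python3 -m jog '[[1,-0.002,0,0,0],[1,-0.001,0,0,0]]'
python3 -m jog '[[1,-0.001,0,-0.0005,0],[1,-0.001,0,-0.0005,0]]'
```

```text
clock: 20.08
tcp_pos: [0.4688, -0.0514, 0.035]
orientation: [0.001, -0.016, 1.0, -0.0]
wrist_force: [1.4, 0.5, 0.1]
finger_gap: 0.0002
grip_force: 0.0
clock: 20.42
tcp_pos: [0.4721, -0.1313, 0.0348]
orientation: [0.001, -0.013, 1.0, -0.0]
wrist_force: [-1.0, -0.5, 0.5]
finger_gap: 0.0002
grip_force: 0.0
clock: 20.58
tcp_pos: [0.472, -0.1269, 0.0339]
orientation: [-0.003, -0.016, 1.0, 0.0]
wrist_force: [-9.3, -1.7, 2.4]
finger_gap: 0.0003
grip_force: 0.0
clock: 20.75
tcp_pos: [0.4729, -0.1255, 0.0342]
orientation: [-0.004, -0.017, 1.0, 0.001]
wrist_force: [-7.7, -2.3, -2.6]
finger_gap: -0.0001
grip_force: 0.0
```

```bash
python3 -m jog '[[1,-0.0012,0.0003,0,-0.4]]';python3 -m jog '[[1,-0.0012,0.0003,0,-0.4]]'
```

```text
clock: 20.83
tcp_pos: [0.4736, -0.1254, 0.0342]
orientation: [-0.005, -0.02, 1.0, 0.0]
wrist_force: [-10.4, -3.0, 0.7]
finger_gap: -0.0003
grip_force: 0.0
clock: 20.92
tcp_pos: [0.4745, -0.1247, 0.0342]
orientation: [-0.005, -0.024, 1.0, 0.001]
wrist_force: [-10.6, -1.7, 2.4]
finger_gap: -0.0001
grip_force: 0.0
```

```bash
python3 -m jog '[[1,-0.0012,0.0003,0,-0.4]]'
```

```text
clock: 21.0
tcp_pos: [0.4747, -0.1244, 0.0341]
orientation: [-0.006, -0.027, 1.0, 0.0]
wrist_force: [-14.5, -4.0, 3.8]
finger_gap: -0.0
grip_force: 0.0
```

```bash
python3 -m jog '[[1,-0.0012,0.0003,0,-0.3]]'
```

```text
clock: 21.08
tcp_pos: [0.4752, -0.1238, 0.0339]
orientation: [-0.006, -0.03, 1.0, 0.001]
wrist_force: [-16.3, -2.9, 3.9]
finger_gap: -0.0002
grip_force: 0.0
```

```bash
python3 -m jog '[[1,-0.0008,0,-0.0003,0]]'; python3 -m jog '[[1,0.010,0.001,0,0.4],[1,0,0.037,0,0.4],[1,0,0.038,0,0],[1,0,0.038,0,0],[1,0,0.038,0,0]]'
python3 -m jog '[[1,0,0.038,0,0],[1,0,0.036,0,0],[1,0,0,0,0],[1,-0.002,0,0,0]]'
python3 -m jog '[[1,-0.002,0,0,0],[1,-0.001,0,0,0]]'
python3 -m jog '[[1,-0.001,0,-0.0005,0],[1,-0.001,0.0002,-0.0005,0.2]]'
```

```text
clock: 21.17
tcp_pos: [0.4755, -0.1236, 0.0339]
orientation: [-0.007, -0.03, 1.0, 0.001]
wrist_force: [-15.9, -4.8, 0.5]
finger_gap: -0.0
grip_force: 0.0
clock: 21.58
tcp_pos: [0.4649, 0.0278, 0.0362]
orientation: [0.001, -0.023, 1.0, 0.0]
wrist_force: [0.6, 0.3, 0.8]
finger_gap: 0.0002
grip_force: 0.0
clock: 21.92
tcp_pos: [0.4629, 0.1023, 0.0361]
orientation: [0.0, -0.026, 1.0, 0.0]
wrist_force: [0.1, -0.0, 0.2]
finger_gap: -0.0005
grip_force: 0.0
clock: 22.08
tcp_pos: [0.4636, 0.0994, 0.0352]
orientation: [-0.003, -0.023, 1.0, 0.0]
wrist_force: [-9.5, 0.9, 3.5]
finger_gap: -0.0001
grip_force: 0.0
clock: 22.25
tcp_pos: [0.464, 0.099, 0.0353]
orientation: [-0.005, -0.02, 1.0, 0.0]
wrist_force: [-8.0, -0.2, -3.1]
finger_gap: 0.0003
grip_force: 0.0
```

```bash
python3 -m jog '[[1,-0.0012,0.0003,0,0.4]]';python3 -m jog '[[1,-0.0012,0.0003,0,0.4]]'
```

```text
clock: 22.33
tcp_pos: [0.4646, 0.0991, 0.0352]
orientation: [-0.005, -0.017, 1.0, 0.0]
wrist_force: [-12.8, -0.9, 3.5]
finger_gap: 0.0001
grip_force: 0.0
clock: 22.42
tcp_pos: [0.4646, 0.0992, 0.0351]
orientation: [-0.006, -0.013, 1.0, 0.0]
wrist_force: [-15.5, -0.0, 5.8]
finger_gap: -0.0003
grip_force: 0.0
```

```bash
python3 -m jog '[[1,-0.001,0.0002,0,0.2]]';python3 -m jog '[[1,-0.001,0.0002,-0.0003,0.1]]'
```

```text
clock: 22.5
tcp_pos: [0.4649, 0.0994, 0.035]
orientation: [-0.007, -0.011, 1.0, -0.0]
wrist_force: [-17.2, -0.6, 7.4]
finger_gap: -0.0001
grip_force: 0.0
clock: 22.58
tcp_pos: [0.4654, 0.0996, 0.0351]
orientation: [-0.007, -0.01, 1.0, -0.0]
wrist_force: [-16.1, 0.7, 4.6]
finger_gap: 0.0
grip_force: 0.0
```

```bash
python3 -m jog '[[1,0.010,-0.001,0,-0.6],[1,0,-0.037,0.001,-0.4],[1,0,-0.038,0,0],[1,0,-0.038,0,0],[1,0,-0.038,0,0]]'
python3 -m jog '[[1,0,-0.038,0,0],[1,0,-0.036,0,0],[1,0,-0.005,0,0],[1,-0.001,0,0,0]]'
python3 -m jog '[[1,-0.002,0,0,0],[1,-0.001,0,-0.0005,0]]'
python3 -m jog '[[1,-0.0012,0.0002,-0.0005,-0.2]]'; python3 -m jog '[[1,-0.001,0.0002,0,-0.3]]'
```

```text
clock: 23.0
tcp_pos: [0.4694, -0.0538, 0.0366]
orientation: [0.001, -0.02, 1.0, -0.0]
wrist_force: [0.2, 0.5, 0.7]
finger_gap: -0.0003
grip_force: 0.0
clock: 23.33
tcp_pos: [0.4737, -0.1337, 0.0366]
orientation: [0.001, -0.017, 1.0, -0.0]
wrist_force: [-0.3, -0.5, 0.2]
finger_gap: 0.0001
grip_force: 0.0
clock: 23.5
tcp_pos: [0.4749, -0.1293, 0.0363]
orientation: [-0.001, -0.02, 1.0, 0.0]
wrist_force: [-4.3, -1.2, -0.7]
finger_gap: -0.0001
grip_force: 0.0
clock: 23.58
tcp_pos: [0.475, -0.1284, 0.0365]
orientation: [-0.003, -0.022, 1.0, 0.0]
wrist_force: [-7.8, -2.9, -0.8]
finger_gap: 0.0002
grip_force: 0.0
clock: 23.67
tcp_pos: [0.4752, -0.1279, 0.0364]
orientation: [-0.003, -0.025, 1.0, 0.0]
wrist_force: [-11.2, -3.8, 2.9]
finger_gap: -0.0003
grip_force: 0.0
```

```bash
python3 -m jog '[[1,-0.001,0,-0.0003,-0.1]]'; python3 -m jog '[[1,-0.001,0,-0.0003,0]]'
```

```text
clock: 23.75
tcp_pos: [0.4755, -0.1277, 0.0365]
orientation: [-0.004, -0.026, 1.0, 0.0]
wrist_force: [-9.8, -3.9, 0.2]
finger_gap: -0.0001
grip_force: 0.0
clock: 23.83
tcp_pos: [0.4761, -0.1273, 0.0366]
orientation: [-0.004, -0.026, 1.0, 0.0]
wrist_force: [-12.3, -2.8, 0.9]
finger_gap: -0.0001
grip_force: 0.0
```

```bash
python3 -m jog '[[1,0.010,0,0,0],[1,0.02,0,0,0],[1,0.02,0,-0.03,0],[1,0,0,-0.04,0],[1,0,0,-0.04,0]]'
python3 -m jog '[[1,0,-0.02,-0.04,0],[1,0,-0.04,-0.02,0],[1,0,-0.04,0,0],[1,0,-0.04,0,0],[1,0,-0.04,0,0]]'
python3 -m jog '[[1,0,-0.04,0,0],[1,0,-0.04,0,0],[1,0,-0.04,0,0],[1,0,0,0,0]]'
python3 - <<'E'
from h import *
st()
c=env.read_camera("top"); a=c["img"][160:250,210:320,::-1]
cv2.imwrite("pics/p6.png",cv2.resize(a,None,fx=6.5,fy=6.5,interpolation=cv2.INTER_CUBIC))
E
```

```text
clock: 24.25
tcp_pos: [0.4282, -0.1297, 0.1481]
orientation: [-0.001, -0.026, 1.0, 0.001]
wrist_force: [2.1, -0.5, 0.6]
finger_gap: 0.0001
grip_force: 0.0
clock: 24.67
tcp_pos: [0.4405, -0.3082, 0.2051]
orientation: [0.002, -0.027, 1.0, -0.001]
wrist_force: [0.1, -0.6, -0.2]
finger_gap: 0.0002
grip_force: 0.0
clock: 25.0
tcp_pos: [0.4463, -0.4334, 0.2025]
orientation: [0.001, -0.024, 1.0, -0.002]
wrist_force: [0.9, -0.5, 0.0]
finger_gap: -0.0
grip_force: 0.0
25.0 [ 0.4463 -0.4334  0.2025] [ 0.9 -0.5  0. ]
```

View pics/p6.png

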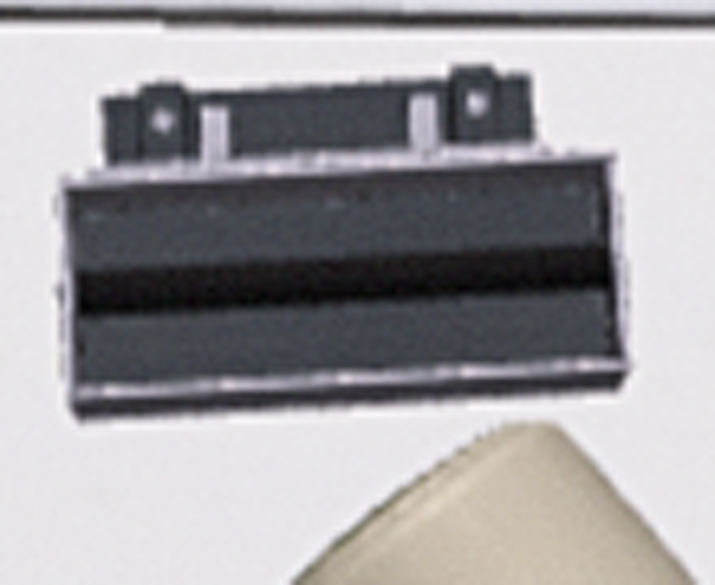

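Rim corners are bl (64,182), br (614,157), fr (625,365), fl (72,392), and the box sits parallel against the bar. Checking the numbers.

```bash
python3 - <<'E'
from h import *
c=env.read_camera("top")
P=lambda u,v,z: px2w(c,210+u/6.5,160+v/6.5,z)[:2]
B=[P(*q,.068) for q in [(64,182),(614,157),(625,365),(72,392)]]; C=np.mean(B,0)
yaw=lambda l,r: np.degrees(np.arctan2(-(l-r)[0],(l-r)[1]))
print(C,yaw(B[0],B[1]),yaw(B[3],B[2]))
t=np.radians(2.4); D=np.array([[np.cos(t),-np.sin(t)],[np.sin(t),np.cos(t)]])
print(D.T@(C-[.5885,-.004])+[.0525,0])
E
```

```text
[ 0.53243421 -0.01353986] 2.1996630839876774 2.3724897687623607
[-0.0039161 -0.0071837]
```

```bash
python3 -c "
from workcell import env
print(env.hand_in())"
```

```text
the job is handed in; nothing more can be done
None
```

I walked the knock box up to the bracket and handed it in at about 25 s: it rests parallel to the bar and lightly pressed on it at both ends, about 7 mm right of centre by the camera, with push readings up to about 19 N.

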